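# Load and latch the tip box in the pipetting nest

### The arm

A 7-joint arm with a two-finger parallel gripper is mounted at the origin on a cart in front of the work surface, level with it; the furniture and walls round the work are solid. World frame = base frame: x ahead of the robot, y to its left, z up, the work surface at z = 0. Lengths are in mm, angles in degrees, forces in N, time in s.
With the tool pointing down it reaches from about 400 to 850 mm from the base axis. Payload 10.4 kg.
Tool frame: the origin (TCP) lies between the finger pads; the fingertips stand 8 mm ahead of it and the grasp point (between the pads) lies 11 mm behind it; z points along the fingers, y is the line along which they close (so a half turn about z gives the same grasp; the last joint's range is limited). The gripper opens to 87 mm and grips with 3 to 60 N. Pads are 19 mm wide; open, the fingers measure 117 mm over their backs; the gripper's body (75 mm by 190 mm) begins 51 mm behind the grasp point.
Start: joints at [-65.695, 19.034, -3.707, 83.658, 1.238, 77.344, -5.071], TCP at [270.042, 563.674, 230.576] pointing down, gripper open.
Joint ranges: [-148.97, 148.97], [-28.65, 121.19], [-84.17, 76.75], [9.2, 138.47], [-72.65, 252.65], [3.7, 117.97], [-149.18, 149.18]. Speed limits (degrees/s): [127.2, 127.2, 159.86, 159.86, 180, 180, 180].

### API

Orientations are given as [roll, pitch, yaw] about the fixed x, y, z axes, in that order (R = Rz(yaw) Ry(pitch) Rx(roll)).
In Python, from bench import sense, get_image, workorder gives the robot as it stands. The module is installed in compiled form; this text tells all that it offers.
- The arm moves only by the tool jog_arm, never from a script. Its argument "increments" is a list that holds one entry, the list of rows, each a list of 4 numbers: the shift along the tool's x, y, z in mm, then the turn about the tool's z in degrees. In form: [[[x, y, z, spin], ...]]. A call has 1 to 20 rows; each row is the pose to reach, as a shift and turn from the pose commanded when the call began, along the tool's axes at that moment; what a row does not reach only later rows make up. A row lasts 1/8 s, in which the tool goes at most 62.5 mm and 10.7 degrees, less where a joint would pass 70% of its speed; a pose out of reach is approached as far as the arm can. A call with a gripper value outside its range is refused whole. "fingers" is the opening, from -1 (shut) to 1 (fully open), set as the call begins (left out, the last holds). The fingers move at their own pace and stop on an object; "grip_force" is the grip in N (left out, the last holds). Time passes only in rows, so rows that repeat a pose let the fingers close. It gives the time, the measured TCP pose, the force, the opening and the grip force at its end, in the units of the state.
- sense(): the state, without advancing time (a new reading comes with each control period).
- get_image(name): name is "scene" or "top" or "wrist"; returns a dict with "img" (420x560x3 uint8, red, green, blue), "range_z" (420x560 float32, mm along the optical axis (not along the pixel's ray), 0 where there is no reading), "vfov" (degrees; the focal length in pixels is half the picture's height over the tangent of half this angle, whatever the lens; pixels are square), "cx", "cy" (the principal point, pixels), "k1" (the pictures are not rectified: a ray, as slopes to the right and down, at radius r is drawn at 1 + k1 r^2 times it, then the intrinsics apply), "rvec" (rotation vector, rad) and "tvec" (3), from world to camera coordinates, as OpenCV has them; the wrist camera has in their place "T_tool_cam" (4x4, takes a point from camera to tool coordinates, whose origin is the TCP and whose axes are the flange's). Camera axes: x right, y down, z forward; pixel columns grow to the right and rows downward; lengths in mm; the calibration is good to about 2 mm. A picture is of the moment at which its call begins: read the wrist's pose just before it.
- workorder.hand_in(): hands the job in; it is judged then, once.
The state is a dict: "clock": time; "joint_pos": joint angles; "joint_velocities": joint speeds; "effort": joint torques, N m; "position": TCP position; "eef_rot": TCP orientation; "wrist_force": force on the tool from outside, world axes, zero at the start; "moment": the same for the moment, N m; "grip_width": finger opening in mm; "gripper_force": force on a finger pad.
Only numpy, scipy, OpenCV 4.12 (cv2) and the standard library are available. Lean on these libraries where they do the work, as an engineer would, in place of code of your own. Each camera call takes 0.05 s, during which the arm holds its last target. There are 200 camera calls.

### The job

Load the pipette-tip box into the metal nest, in front of the tube rack: slide it in along the rack, past the sprung side shoe, until its long back side lies flat against the rack and its end is fully home against the end stop. Then swing the upright latch bar down across the box's free end and press it until it lies level, so that the box cannot slide out. Push with feeling: do not ram the box into the nest or tip it over, and leave the other things on the counter where they are.

Things in the scene. Friction and masses are not known exactly. Their poses are not given: they have to be found in the camera images.
- tip_box: The loose pipette-tip box, about 0.3 kg: dark lower half, clear lid (closed and fixed), one stiff block with flat sides. Origin: centre of its underside. It spans x -42 to +40, y -59 to +59 (its long way), z 0 to 83 mm; x points to its back. Too wide for most grippers: push it. It stands on the counter left of the nest, more or less askew.
- tube_rack: White tube rack with some capped tubes, fixed in the nest along its far side. Origin: centre of its underside; 52 mm in x, 144 mm in y, 63 mm high, the tubes reach 88 mm. Its near long side (its x = -26 mm) is the reference for the box's back. Its origin is at (66, 18, 0) mm in nest_home's frame, same axes.
- nest_home (a point): Point on the counter where the tip box's origin must come to rest, its axes then parallel to these. Axes are the fixed aluminium nest's: x away from the robot to the rack, y left along the rack (the way out), z up. In this frame, mm: rack's near side at x 40 (y -54 to 90), end stop's face at y -59. The box goes in towards -y. At its left end a lead-in tab, 26 high, flares to x 53, y 119.
- end_stop (a point): Middle of the end stop's flat face, which meets the box's right end; fixed, 205 mm wide, 32 mm high; this point is at (0, -59, 16) mm in the frame of nest_home, same axes.
- shoe_face (a point): Middle of the flat of the white sprung side shoe on the lane's near side; unloaded at (-37, -20, 25) mm in nest_home's frame. It is 14 to 36 mm high, the flat 34 mm long, with a ramp opening towards +y that starts at (-50, 37). It yields towards -x (3.5 N spring): pushing the box past it takes some 3 to 10 N, long before the hard end stop. Its housing, 41 high, is at x -98 to -68, y -45 to 5.
- latch_bar (a joint): Angle of the latch bar, rad: 0 is level across the lane (closed), about 1.5 upright (open); its upright tip swings away from the robot (+x) and down. Round steel bar, 9 mm thick, 70 mm long from its pivot. It stays where it is left; about 1.3 N at the pad moves it. Closed, it lies 1.5 mm from the end of a box that is home, and comes down only if the box is home.
- latch_pivot (a point): The latch bar's pivot, axis along nest_home's y; at (-78, 65, 22) mm in nest_home's frame, same axes, fixed. Its clevis spans x -92 to -68, y 51 to 82, 31 mm high, on a foot 5 mm high at x -105 to -62, y -71 to 85.
- latch_pad (a point): Middle of the outer face of the grey thumb pad near the tip of the latch bar, 24 x 16 mm, 56 mm from the pivot. The face looks to the robot (-x) when the bar is upright, and up when it is closed, then at (-22, 70, 30) mm in nest_home's frame.
- bench_timer: lab timer, 66 x 66 x 20 mm, loose, a bystander. Origin: centre of its underside.
- small_vial: small round reagent vial, 24 mm across, 44 mm high, loose, a bystander. Origin: centre of its underside.
- dropper_bottle: small round brown bottle, 32 mm across, 75 mm high, loose, a bystander. Origin: centre of its underside.
- tape_roll: roll of tape lying flat, 98 mm across, 24 mm high, loose, a bystander. Origin: centre of its underside.

How it is judged:
By the outcome, as a careful person would: the job done as asked, in the order asked, and still so for the second after the job is handed in, with the robot touching nothing.
It also fails if it takes over 72 s, if anything falls off the work surface, if the arm or the gripper's body presses on something with over 40 N, if the wrist force passes 120 N, or if a joint passes its speed limit or range.

## Working session

There is one attempt and no reset: what is moved stays moved. The work goes in short steps, Python scripts to look and compute and a tool call to move; the robot and the scene stay as the last step left them, time stands still between calls to the robot, and variables do not carry over. Pictures are saved under pics/ and viewed, at most 10 in all, crops included, and the job is handed in when it is done.

Besides the shell and the picture viewer there is one more tool, called after "Request:" in YAML: its name, and indented under it one key for each argument. jog_arm: Moves the arm, as the interface text tells. Its arguments: {"type":"object","properties":{"increments":{"type":"array"},"fingers":{"type":"number"},"grip_force":{"type":"number"}},"required":["increments"]}

```bash
mkdir -p pics; cat > h.py <<'E'
import numpy as np,cv2
from bench import sense,get_image
from scipy.spatial.transform import Rotation as R
def cam(n):
    s=sense(); d=get_image(n)
    f=d["img"].shape[0]/2/np.tan(np.radians(d["vfov"])/2)
    if n=="wrist":
        T=np.eye(4);T[:3,:3]=R.from_euler('xyz',s["eef_rot"],degrees=True).as_matrix();T[:3,3]=s["position"]
        T=T@np.array(d["T_tool_cam"])
    else:
        Rm=R.from_rotvec(np.ravel(d["rvec"])).as_matrix();T=np.eye(4);T[:3,:3]=Rm.T;T[:3,3]=-Rm.T@np.ravel(d["tvec"])
    d["T"]=T;d["f"]=f;return d
def slopes(d,u,v):
    x=(np.asarray(u,float)-d["cx"])/d["f"];y=(np.asarray(v,float)-d["cy"])/d["f"]
    a,b=x.copy(),y.copy()
    for _ in range(20):
        k=1+d["k1"]*(a*a+b*b);a,b=x/k,y/k
    return a,b
def cloud(d):
    v,u=np.mgrid[0:420,0:560];a,b=slopes(d,u,v);z=d["range_z"]
    P=np.stack([a*z,b*z,z],-1)@d["T"][:3,:3].T+d["T"][:3,3];P[z==0]=np.nan;return P
def onplane(d,u,v,z):
    a,b=slopes(d,u,v);r=np.stack([a,b,np.ones_like(a)],-1)@d["T"][:3,:3].T;o=d["T"][:3,3]
    return o+r*((z-o[2])/r[...,2])[...,None]
E
python3 - <<'E'
from h import *
import pickle
D={}
for n in["scene","top"]:
    d=cam(n);D[n]=d;cv2.imwrite(f"pics/{n}0.png",d["img"][...,::-1]);print(n,d["T"].round(3).tolist(),d["f"],d["k1"])
pickle.dump(D,open("d0.pkl","wb"));print(sense())
E
```

```text
scene [[0.791, -0.291, 0.537, 83.954], [-0.611, -0.368, 0.701, -555.497], [-0.007, -0.883, -0.469, 495.951], [0.0, 0.0, 0.0, 1.0]] 416.2708232682307 -0.08349994994204728
top [[-0.002, -0.998, 0.067, 493.439], [-0.999, -0.0, -0.037, 133.174], [0.037, -0.067, -0.997, 1137.616], [0.0, 0.0, 0.0, 1.0]] 539.9167939576975 -0.01141803640743146
{'clock': 0.1, 'joint_pos': array([-65.69680326,  19.06906473,  -3.7066325 ,  83.70076479,
         1.23993039,  77.34374493,  -5.07201115]), 'joint_velocities': array([-0.0307971 , -0.11215844, -0.07325483, -0.02041661, -0.06542706,
        0.01644243,  0.09680715]), 'effort': array([ 7.14471953e-04, -6.24541855e+01,  2.40550964e-02, -3.90721464e+01,
       -6.16070791e-02,  3.66045535e-02,  7.43746295e-05]), 'position': array([269.90863281, 563.34244143, 229.82931197]), 'eef_rot': array([-1.79926550e+02,  5.73314468e-03,  1.54401817e+02]), 'wrist_force': array([0.24652887, 0.0131393 , 0.13249727]), 'moment': array([-0.01524829, -0.00440201,  0.04304985]), 'gripper_force': 0.0, 'grip_width': 87.24297975826217}
```

View pics/scene0.png

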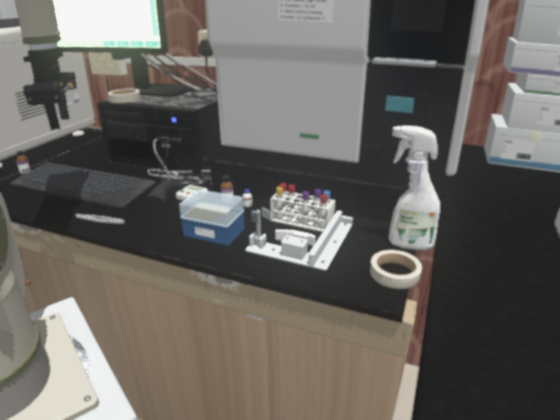

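View pics/top0.png

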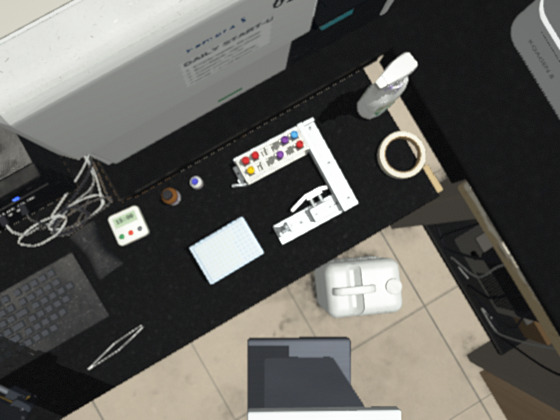

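The top view shows the box around (227,250), the rack at (270,157), the end stop at (330,165), the shoe and latch at about (310,205), with the vial at (196,182), bottle (171,197), timer (128,225) and tape (402,155). I'll measure these from depth.

```bash
python3 - <<'E'
from h import *
import pickle
D=pickle.load(open("d0.pkl","rb"));d=D["top"];P=cloud(d);Z=P[...,2]
print("counter z",[ (p,P[p[1],p[0]].round(1)) for p in[(210,220),(290,260),(180,250),(250,210)]])
hull=lambda m:cv2.minAreaRect(P[m][:,:2].astype(np.float32))
def comp(lo,hi,seed,box):
    m=((Z>lo)&(Z<hi)).astype(np.uint8);u0,v0,u1,v1=box;mm=np.zeros_like(m);mm[v0:v1,u0:u1]=m[v0:v1,u0:u1]
    mm=cv2.morphologyEx(mm,cv2.MORPH_OPEN,np.ones((2,2),np.uint8))
    n,l=cv2.connectedComponents(mm);return l==l[seed[1],seed[0]] if l[seed[1],seed[0]] else l>0
for nm,a in dict(box=(70,95,(227,250),(180,205,275,290)),rack=(45,110,(270,157),(225,120,315,190)),stop=(22,42,(330,165),(300,110,360,215)),
   shoehouse=(33,50,(0,0),(280,180,350,240)),vial=(30,60,(196,182),(186,170,208,194)),bottle=(55,95,(171,197),(158,182,186,212)),timer=(12,30,(128,225),(100,200,155,250))).items():
    m=comp(*a);r=hull(m);p=P[m];print(nm,m.sum(),np.round(r[0],1),np.round(r[1],1),round(r[2],2),"z med",np.median(p[:,2]).round(1))
img=d["img"][100:300,150:370];cv2.imwrite("pics/topcrop.png",cv2.resize(img,None,fx=3.6,fy=3,interpolation=cv2.INTER_CUBIC)[...,::-1])
E
```

```text
counter z [((210, 220), array([544.9, 238.1,  -3.2])), ((290, 260), array([460.4,  69.7,  -2.3])), ((180, 250), array([482.1, 299.7,   1. ])), ((250, 210), array([ 5.658e+02,  1.539e+02, -2.000e-01]))]
box 2522 [478.  201.2] [ 82.3 125.7] 29.91 z med nan
rack 1234 [674.8 104.9] [ 48.9 150. ] 29.02 z med nan
stop 982 [nan nan] [0. 0.] 0.0 z med nan
shoehouse 475 [568.9  19.1] [61.2 80.8] 28.06 z med 38.7
vial 56 [619.2 264.2] [15.  16.1] 60.35 z med 39.4
bottle 100 [590.2 313.6] [18.2 22.3] 62.91 z med nan
timer 957 [531.  405.2] [63.1 65.5] 23.97 z med nan
```

View pics/topcrop.png

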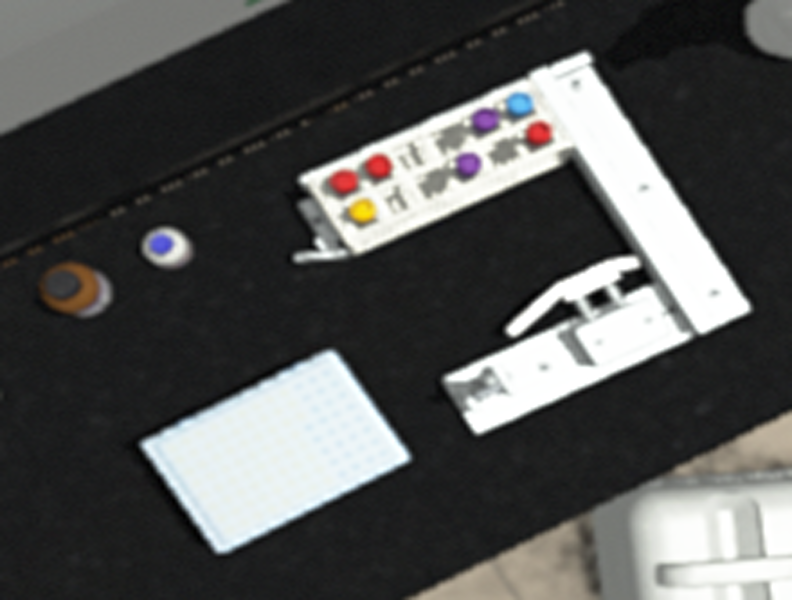

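The crop shows the rack's near top edge running from (355,255) to (575,155). The stop's inner edge runs from (575,155) to (690,335), and the box corners are at (140,440), (333,350), (411,458) and (222,552). Next I'll do precise edge fits.

```bash
python3 - <<'E'
from h import *
import pickle
d=pickle.load(open("d0.pkl","rb"))["top"]
g=cv2.cvtColor(d["img"],cv2.COLOR_RGB2GRAY).astype(np.float32)
def edge(p,q,off,n=40):
    # search along normal for strongest gradient
    p,q=np.array(p,float),np.array(q,float);t=(q-p)/np.linalg.norm(q-p);nn=np.array([-t[1],t[0]]);out=[]
    s=np.arange(-off,off+.01,.1)
    for a in np.linspace(0,1,n):
        c=p+a*(q-p);xy=(c+s[:,None]*nn).astype(np.float32)
        v=cv2.remap(g,xy[:,0].reshape(1,-1),xy[:,1].reshape(1,-1),cv2.INTER_LINEAR)[0]
        v=np.convolve(v,np.ones(9)/9,'valid');gr=np.abs(np.diff(v));i=gr.argmax()
        w=gr[max(0,i-6):i+7];k=np.arange(max(0,i-6),max(0,i-6)+len(w));out.append(c+(s[4:][0]+.1*((w*k).sum()/w.sum()+.5))*nn)
    return np.array(out)
def line(p,q,z,off=4):
    e=edge(p,q,off);W=onplane(d,e[:,0],e[:,1],np.full(len(e),float(z)))[:,:2]
    for _ in range(3):
        vx,vy,x,y=cv2.fitLine(W.astype(np.float32),cv2.DIST_HUBER,0,.01,.01).ravel()
        r=(W-[x,y])@[-vy,vx];W=W[abs(r)<max(1.5,2*r.std())]
    return np.array([x,y]),np.array([vx,vy]),r.std(),len(W)
c=lambda x,y:(150+x/3.6,100+y/3)
def inter(a,b):
    s=np.linalg.solve(np.stack([a[1],-b[1]],1),b[0]-a[0]);return a[0]+s[0]*a[1]
ang=lambda l:np.degrees(np.arctan2(l[1][1],l[1][0]))%180
rn=line(c(370,249),c(560,162),63);st=line(c(590,180),c(675,315),32);rf=line(c(310,175),c(520,82),63);rl=line(c(303,190),c(345,248),63)
lf=line(c(485,430),c(680,342),5)
for n,l in dict(rn=rn,st=st,rf=rf,rl=rl,footnear=lf).items():print(n,l[0].round(1),round(ang(l),2),round(float(l[2]),2),l[3])
th=np.radians(np.average([ang(rn)-90,ang(rf)-90,ang(st)]));print("yaw",np.degrees(th))
ex=np.array([np.cos(th),np.sin(th)]);ey=np.array([-ex[1],ex[0]])
for n,l in dict(rn=rn,rf=rf,lf=lf).items():print(n,"x'",(l[0]@ex).round(2))
print("st y'",(st[0]@ey).round(2),"rl y'",(rl[0]@ey).round(2))
h=ex*(rn[0]@ex-40)+ey*(st[0]@ey+59);print("home",h,"rack check x' rf should",rn[0]@ex+52,"lf should",h@ex-105,"rl y should",h@ey+90)
B=[c(140,440),c(333,350),c(411,458),c(222,552)]
def sh(a,b):a,b=np.array(a),np.array(b);return a+.1*(b-a),b-.1*(b-a)
L=[line(*sh(B[i],B[(i+1)%4]),83) for i in range(4)]
C=[inter(L[i],L[i-1]) for i in range(4)]
print("box ang",[round(ang(l),2) for l in L],"corners",np.round(C,1).tolist(),"len",[np.linalg.norm(C[i]-C[i-1]).round(1) for i in range(4)])
bc=np.mean(C,0);print("box ctr",bc)
M=np.stack([ex,ey]);print("ctr in nest",M@(bc-h),"corners",(M@(np.array(C)-h).T).T.round(1).tolist())
for n,p in dict(vial=(619,264),bottle=(590,313),timer=(531,405),base=(0,0)).items():print(n,(M@(np.array(p)-h)).round(0))
E
```

```text
rn [647.   91.8] 118.23 0.29 40
st [616.3 -10.1] 28.17 0.29 39
rf [699.7 123.5] 118.31 0.42 40
rl [637.3 170.4] 29.1 0.42 40
footnear [527.2  22.2] 118.38 0.35 40
yaw 28.237545
rn x' 613.39
rf x' 674.81
lf x' 474.99
st y' -300.48 rl y' -151.37
home [619.40234   58.547897] rack check x' rf should 665.39014 lf should 468.3902 rl y should -151.47638
box ang [np.float32(120.57), np.float32(31.04), np.float32(120.73), np.float32(30.81)] corners [[488.5, 272.20001220703125], [549.9000244140625, 168.3000030517578], [477.3999938964844, 124.69999694824219], [415.6000061035156, 228.6999969482422]] len [np.float32(84.9), np.float32(120.7), np.float32(84.5), np.float32(121.0)]
box ctr [482.8643  198.50308]
ctr in nest [-54.07241 187.89963] corners [[-14.199999809265137, 250.1999969482422], [-9.300000190734863, 129.60000610351562], [-93.69999694824219, 125.5], [-99.0, 246.39999389648438]]
vial [ 97. 181.]
bottle [ 94. 238.]
timer [ 86. 347.]
base [-573.  241.]
```

```bash
cat >> h.py <<'E'
def inc(x,y,z,yaw):
    s=sense();M=R.from_euler('xyz',s["eef_rot"],degrees=True).as_matrix()
    dp=M.T@(np.array([x,y,z])-s["position"]);sp=-((yaw-s["eef_rot"][2]+180)%360-180)
    return dp.round(1),round(sp,1)
E
python3 - <<'E'
from h import *
d=get_image("wrist");print(np.round(d["T_tool_cam"],3),d["vfov"])
print(inc(545,120,330,208.2))
E
```

```text
[[ 2.00000e-03 -9.64000e-01 -2.66000e-01  7.31920e+01]
 [ 1.00000e+00  2.00000e-03 -0.00000e+00 -4.30000e-01]
 [ 1.00000e-03 -2.66000e-01  9.64000e-01 -1.55217e+02]
 [ 0.00000e+00  0.00000e+00  0.00000e+00  1.00000e+00]] 67.63234282152719
(array([-439.6, -281.1,  -99.7]), np.float64(-53.8))
```

Request:
jog_arm:
  increments:
    - [[-200,-130,-45,-27],[-460,-280,-50,-54],[-460,-280,-50,-54],[-460,-280,-50,-54],[-460,-280,-50,-54],[-460,-280,-50,-54],[-460,-280,-50,-54],[-460,-280,-50,-54],[-460,-280,-50,-54],[-460,-280,-50,-54],[-460,-280,-50,-54],[-460,-280,-50,-54],[-460,-280,-50,-54],[-460,-280,-50,-54]]

```text
clock: 1.9
position: [563.7, 113.0, 280.6]
eef_rot: [180.0, 0.0, -151.5]
wrist_force: [-0.4, 0.2, -0.1]
grip_width: 87.1
gripper_force: 0.0
```

```bash
python3 - <<'E'
from h import *
import pickle
d=cam("wrist");pickle.dump(d,open("w1.pkl","wb"));cv2.imwrite("pics/w1.png",d["img"][...,::-1])
s=sense();print(s["clock"],s["position"],s["eef_rot"])
P=cloud(d);th=np.radians(28.24);ex=np.array([np.cos(th),np.sin(th)]);ey=np.array([-ex[1],ex[0]])
Q=np.stack([P[...,:2]@ex,P[...,:2]@ey,P[...,2]],-1)
np.save("Q.npy",Q)
for n,lo,hi in[("racktop",55,70),("stop",27,36),("box",78,90)]:
    m=(Q[...,2]>lo)&(Q[...,2]<hi);m=cv2.morphologyEx(m.astype(np.uint8),cv2.MORPH_OPEN,np.ones((3,3)))
    k,l,st,_=cv2.connectedComponentsWithStats(m)
    for i in range(1,k):
        if st[i,4]>300:
            q=Q[l==i];r=cv2.minAreaRect(q[:,:2].astype(np.float32));print(n,st[i],np.percentile(q,[1,99],axis=0).round(1).tolist(),np.round(r[0],1),np.round(r[1],1),round(r[2],2),np.median(q[:,2]).round(1))
E
```

```text
1.95 [563.74735382 112.81103273 280.58817335] [ 1.79992134e+02  7.63609563e-03 -1.51559001e+02]
racktop [ 203  242   90   31 1040] [[622.7, -263.8, 57.5], [661.5, -152.5, 65.5]] [ 642.2 -209.6] [ 41.3 114.3] 0.75 62.8
racktop [ 188  304  186   10 1032] [[712.7, -292.3, 55.3], [721.6, -43.0, 68.9]] [ 716.5 -167.3] [  3.3 256.5] 1.88 62.1
stop [  0 124  29 119 560] [[471.9, -542.7, 27.2], [635.3, -536.0, 35.8]] [ 553.6 -539. ] [167.7   5.4] 1.11 31.2
stop [ 165  126   19  124 1128] [[478.3, -313.4, 27.3], [637.7, -301.4, 34.9]] [ 559.9 -307.2] [165.7  13.2] 0.28 32.9
stop [188 235 101   9 471] [[622.8, -294.0, 27.5], [634.1, -157.3, 33.1]] [ 628.5 -225.8] [137.5  12.1] 89.71 30.8
box [ 329  128  106   75 7351] [[479.1, -111.7, 81.6], [559.6, 4.0, 85.3]] [519.6 -53.4] [ 82.1 118.8] 2.32 83.6
```

View pics/w1.png

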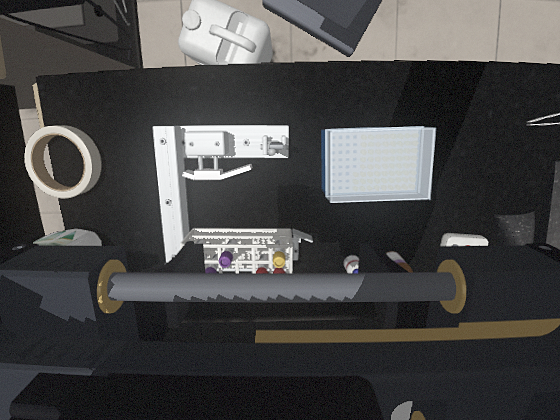

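The wrist view shows the stop at column 165-184, the rack's near edge at row 240, the box at (380,163), and the latch upright at (275,145). In the rotated frame, the rack side is at x'≈622.5, the stop face at y'≈-301 and the box centre at (519.6,-53.4) with yaw +2.3. I'll push the box towards the rack with open fingers first, which also squares it up.

```bash
cat >> h.py <<'E'
th=np.radians(28.24);ex=np.array([np.cos(th),np.sin(th)]);ey=np.array([-ex[1],ex[0]])
HX,HY=582.4,-242.0
def n(x,y,z,yaw):  # nest coords
    w=(x+HX)*ex+(y+HY)*ey;return inc(w[0],w[1],z,yaw)
E
python3 - <<'E'
from h import *
print(n(-132,188.6,110,208.24),n(-132,188.6,38,208.24),n(-112,188.6,38,208.24))
Q=np.load("Q.npy");q=Q-[HX,HY,0]
m=(abs(q[...,0]+78)<30)&(abs(q[...,1]-66)<20);z=q[m];z=z[z[:,2]>40];print(np.percentile(z,[2,50,98],axis=0).round(1),len(z))
E
```

```text
(array([ 99.2, 114.3, 170.6]), np.float64(0.2)) (array([ 99.3, 114.3, 242.6]), np.float64(0.2)) (array([ 79.3, 114.2, 242.6]), np.float64(0.2))
[[-66.   46.9 357.2]
 [-58.8  67.1 384.7]
 [-56.6  85.3 395.9]] 21036
```

Request:
jog_arm:
  increments:
    - [[99,114,100,0.2],[99,114,170,0.2],[99,114,170,0.2],[99,114,215,0.2],[99,114,242,0.2],[99,114,242,0.2],[93,114,242,0.2],[87,114,242,0.2],[82,114,242,0.2],[82,114,242,0.2]]

```text
clock: 3.2
position: [438.3, 174.0, 39.1]
eef_rot: [180.0, 0.1, -151.8]
wrist_force: [0.4, -0.1, -0.4]
grip_width: 87.0
gripper_force: 0.0
```

```bash
python3 - <<'E'
from h import *
s=sense();p=s["position"];print(s["clock"],p,s["eef_rot"],"nest",p[:2]@ex-HX,p[:2]@ey-HY,s["wrist_force"],s["moment"])
E
```

```text
3.2 [438.33189046 174.02496053  39.10383424] [ 1.79996012e+02  6.81068935e-02 -1.51809310e+02] nest -113.89861300273088 187.90763952836605 [ 0.44752547 -0.13365826 -0.43095011] [0.03437505 0.01434842 0.03258741]
```

Request:
jog_arm:
  increments:
    - [[-4,0,0,0],[-8,0,0,0],[-12,0,0,0],[-16,0,0,0],[-20,0,0,0],[-24,0,0,0],[-28,0,0,0],[-32,0,0,0],[-36,0,0,0],[-40,0,0,0],[-44,0,0,0],[-47,0,0,0],[-49,0,0,0],[-50,0,0,0]]

```text
clock: 4.95
position: [481.7, 197.4, 38.5]
eef_rot: [180.0, -0.0, -151.8]
wrist_force: [-1.7, -0.9, 0.7]
grip_width: 87.0
gripper_force: 0.7
```

```bash
cat > boxp.py <<'E'
from h import *
def boxpose(name="top",show=True):
    d=cam(name);P=cloud(d);Q=np.stack([P[...,:2]@ex-HX,P[...,:2]@ey-HY,P[...,2]],-1)
    m=(Q[...,2]>74)&(Q[...,2]<90)&(Q[...,0]>-150)&(Q[...,0]<45)&(Q[...,1]>-80)&(Q[...,1]<300)
    m=cv2.morphologyEx(m.astype(np.uint8),cv2.MORPH_OPEN,np.ones((3,3)))
    k,l,st,_=cv2.connectedComponentsWithStats(m);i=1+st[1:,4].argmax();q=Q[l==i]
    r=cv2.minAreaRect(q[:,:2].astype(np.float32));print(name,st[i,4],np.round(r[0],1),np.round(r[1],1),round(r[2],2),np.median(q[:,2]),np.percentile(q[:,:2],[.5,99.5],axis=0).round(1).tolist())
    return d,Q
if __name__=="__main__":
    s=sense();p=s["position"];print(s["clock"],"nest",p[:2]@ex-HX,p[:2]@ey-HY,p[2],s["eef_rot"],s["wrist_force"],s["moment"])
    boxpose("top");boxpose("wrist")
E
python3 boxp.py
```

```text
4.95 nest -64.6925772642237 187.9572244413128 38.52027471247244 [ 1.79995586e+02 -2.50103508e-03 -1.51797342e+02] [-1.66740255 -0.87546294  0.67573721] [-0.02984149  0.26160466 -0.03359946]
top 706 [  0.7 189.1] [116.8  51.7] 89.75 81.61966048907755 [[-23.5, 131.0], [26.4, 246.7]]
wrist 4019 [-61.9 187.9] [99.  23.7] 89.88 80.51084745561286 [[-72.1, 139.5], [-50.6, 236.9]]
```

Request:
jog_arm:
  increments:
    - [[-3,0,0,0],[-6,0,0,0],[-9,0,0,0],[-11,0,0,0],[-11,0,0,0],[0,0,0,0],[15,0,0,0],[20,0,-30,0],[20,0,-75,0],[20,0,-75,0]]

```text
clock: 6.3
position: [465.4, 188.5, 116.8]
eef_rot: [180.0, 0.4, -151.8]
wrist_force: [0.7, 0.3, -0.4]
grip_width: 87.0
gripper_force: 0.0
```

```bash
python3 boxp.py; python3 - <<'E'
from h import *
print(n(-1,275,113,118.24),n(-1,275,41,118.24))
E
```

```text
6.3 nest -83.1880488432862 187.81091582811317 116.82854551498959 [ 179.98502146    0.3576867  -151.81451053] [ 0.68186654  0.33868447 -0.40777389] [ 0.08473849 -0.00328796 -0.01595065]
top 1722 [ -2.  189.5] [ 80.1 117.5] 0.09 81.49974354590654 [[-39.1, 131.1], [37.6, 247.3]]
wrist 5437 [-27.8 188.3] [ 34.6 118.5] 2.25 83.64518970452454 [[-42.9, 130.3], [-10.0, 246.1]]
(array([-84. ,  87.1,   0.7]), np.float64(90.0)) (array([-84. ,  87.1,  72.7]), np.float64(90.0))
```

Request:
jog_arm:
  increments:
    - [[-30,60,-30,10],[-84,88,-40,20],[-84,88,-40,30],[-84,88,-40,40],[-84,88,-40,50],[-84,88,-40,60],[-84,88,-40,70],[-84,88,-40,80],[-84,88,-40,90],[-84,88,-20,90],[-84,88,30,90],[-84,88,76,90],[-84,88,76,90],[-84,88,76,90]]
  fingers: 0.05

```text
clock: 8.15
position: [496.9, 305.3, 38.6]
eef_rot: [180.0, -0.0, 118.2]
wrist_force: [0.8, 0.6, 0.9]
grip_width: 45.6
gripper_force: 0.0
```

```bash
python3 boxp.py; python3 - <<'E'
from h import *
print(n(-1,262,38,118.24),n(-1,187,38,118.24))
E
```

```text
8.15 nest -0.16754514363788076 275.79183386806653 38.61701066589619 [ 1.79954179e+02 -1.51528174e-03  1.18187699e+02] [0.75713418 0.55060311 0.89796085] [-0.02305674 -0.03616921  0.03371528]
top 2458 [ -2.6 189.3] [117.2  81.8] 89.95 81.51192013073103 [[-43.3, 131.6], [37.5, 246.9]]
wrist 515 [ 25.  274.7] [18.3  5.4] 89.6 81.72450249061541 [[22.3, 266.3], [27.6, 283.0]]
(array([-14. ,  -1.6,   1.6]), np.float64(-0.0)) (array([-89. ,  -1.5,   1.5]), np.float64(-0.0))
```

Request:
jog_arm:
  increments:
    - [[-6,-1,0,0],[-11,-1,0,0],[-15,-1,0,0],[-19,-1,0,0],[-23,-1,0,0],[-28,-1,0,0],[-33,-1,0,0],[-38,-1,0,0],[-44,-1,0,0],[-50,-1,0,0],[-56,-1,0,0],[-62,-1,0,0],[-68,-1,0,0],[-74,-1,0,0],[-80,-1,0,0],[-86,-1,0,0],[-92,-1,0,0],[-97,-1,0,0],[-101,-1,0,0],[-103,-1,0,0]]

```text
clock: 10.75
position: [544.4, 213.6, 37.6]
eef_rot: [180.0, 0.0, 118.2]
wrist_force: [-0.9, 0.8, -0.5]
grip_width: 45.6
gripper_force: 0.7
```

```bash
python3 boxp.py
```

```text
10.75 nest -1.711316091224944 172.58194808942662 37.563685003801226 [1.79991709e+02 1.51195366e-03 1.18186864e+02] [-0.90055905  0.76013258 -0.46456899] [ 0.10225959  0.31705691 -0.01454634]
top 1728 [-3.8 90.5] [90.4 82.6] 89.21 81.57154446851803 [[-44.3, 45.9], [36.4, 132.4]]
wrist 1631 [ -2.4 170.4] [56.2 21.1] 0.23 79.45340261986091 [[-30.3, 160.1], [25.6, 180.1]]
```

Request:
jog_arm:
  increments:
    - [[-4,0,0,0],[-8,0,0,0],[-12,0,0,0],[-16,0,0,0],[-20,0,0,0],[-24,0,0,0],[-28,0,0,0],[-32,0,0,0],[-36,0,0,0],[-40,0,0,0],[-43,0,0,0],[-46,0,0,0],[-49,0,0,0],[-52,0,0,0],[-55,0,0,0]]

```text
clock: 12.72
position: [569.8, 166.8, 37.7]
eef_rot: [180.0, -0.1, 118.3]
wrist_force: [-2.7, 5.8, 2.8]
grip_width: 45.7
gripper_force: 3.2
```

```bash
python3 boxp.py
```

```text
12.725 nest -1.4685256217338747 119.29833860555527 37.66013776199621 [ 1.79984296e+02 -8.46431730e-02  1.18302938e+02] [-2.69444814  5.81794531  2.75596717] [1.06736307 0.48900738 0.19425119]
top 1253 [-2.8 26.8] [81.7 70. ] 0.05 81.64729718850981 [[-43.4, -7.9], [37.2, 59.8]]
wrist 849 [-17.9 109.8] [17.2 38.3] 58.85 79.27034103823716 [[-30.1, 105.9], [2.4, 125.6]]
```

Request:
jog_arm:
  increments:
    - [[-3,0,0,0],[-6,0,0,0],[-9,0,0,0],[-12,0,0,0],[-15,0,0,0],[-18,0,0,0],[-21,0,0,0],[-24,0,0,0],[-27,0,0,0],[-30,0,0,0],[-33,0,0,0],[-36,0,0,0],[-39,0,0,0],[-42,0,0,0],[-44,0,0,0]]

```text
clock: 14.7
position: [591.0, 126.4, 37.5]
eef_rot: [-180.0, -0.0, 118.2]
wrist_force: [0.6, 4.1, 1.2]
grip_width: 45.9
gripper_force: 2.0
```

```bash
python3 boxp.py
```

```text
14.7 nest -1.9109895959649066 73.68595235706417 37.50746152106609 [-1.79994565e+02 -5.23768699e-03  1.18190351e+02] [0.61640556 4.0856909  1.21546105] [ 0.87962616 -0.03226945  0.19052556]
top 830 [ -2.7 -27.5] [52.6 81.5] 89.65 81.56356569393574 [[-43.1, -53.3], [37.2, -3.8]]
wrist 1592 [-2.6 71.2] [20.8 56.4] 89.01 79.39183335743002 [[-30.6, 61.2], [25.4, 80.4]]
```

Request:
jog_arm:
  increments:
    - [[-1,0,0,0],[-2,0,0,0],[-3,0,0,0],[-3.5,0,0,0],[-4,0,0,0]]

```text
clock: 15.42
position: [592.2, 123.8, 37.5]
eef_rot: [-179.9, -0.1, 118.2]
wrist_force: [-4.0, 5.8, 2.6]
grip_width: 45.5
gripper_force: 3.1
```

Request:
jog_arm:
  increments:
    - [[-0.5,0,0,0],[-1,0,0,0]]

```text
clock: 15.68
position: [592.7, 122.9, 37.5]
eef_rot: [-179.9, -0.1, 118.2]
wrist_force: [-2.7, 5.9, 2.8]
grip_width: 46.0
gripper_force: 3.1
```

Request:
jog_arm:
  increments:
    - [[-0.5,0,0,0],[-1,0,0,0]]

```text
clock: 15.92
position: [593.1, 122.2, 37.5]
eef_rot: [-179.9, -0.1, 118.2]
wrist_force: [-5.4, 5.9, 3.6]
grip_width: 45.7
gripper_force: 3.9
```

Request:
jog_arm:
  increments:
    - [[-0.5,0,0,0],[-1,0,0,0]]

```text
clock: 16.18
position: [593.0, 122.2, 37.5]
eef_rot: [-179.9, -0.2, 118.3]
wrist_force: [-5.9, 9.1, 5.3]
grip_width: 45.7
gripper_force: 5.6
```

Request:
jog_arm:
  increments:
    - [[-0.5,0,0,0],[-1,0,0,0]]

```text
clock: 16.42
position: [593.0, 122.2, 37.4]
eef_rot: [-179.9, -0.2, 118.3]
wrist_force: [-8.2, 10.7, 6.6]
grip_width: 45.8
gripper_force: 7.2
```

Request:
jog_arm:
  increments:
    - [[-0.7,0,0,0],[-1.4,0,0,0],[-1.4,0,0,0],[2,0,0,0],[12,0,0,0],[22,0,-30,0],[32,0,-90,0],[75,0,-100,0],[75,0,-100,0]]
  fingers: 0.05

```text
clock: 17.55
position: [558.3, 189.1, 138.6]
eef_rot: [179.9, -0.1, 118.4]
wrist_force: [0.5, 0.3, 0.7]
grip_width: 45.9
gripper_force: 0.0
```

```bash
python3 - <<'E'
from boxp import *
s=sense();p=s["position"];print(s["clock"],"nest",p[:2]@ex-HX,p[:2]@ey-HY,p[2],s["wrist_force"])
d,Q=boxpose("top");cv2.imwrite("pics/t2.png",cv2.resize(d["img"][90:270,190:390],None,fx=4,fy=3.2,interpolation=cv2.INTER_CUBIC)[...,::-1])
w,Qw=boxpose("wrist");cv2.imwrite("pics/w2.png",w["img"][...,::-1])
E
```

```text
17.55 nest -1.1170208543626359 144.43740021744398 138.57919534716706 [0.49901748 0.26072726 0.6833583 ]
top 2429 [-2.8  0.4] [117.3  81.7] 89.98 81.63503449272275 [[-43.2, -57.6], [37.6, 58.7]]
wrist 159 [-5.2 57.4] [41.4  2.2] 0.12 76.21545012900324 [[-25.8, 56.4], [15.5, 58.5]]
```

View pics/t2.png

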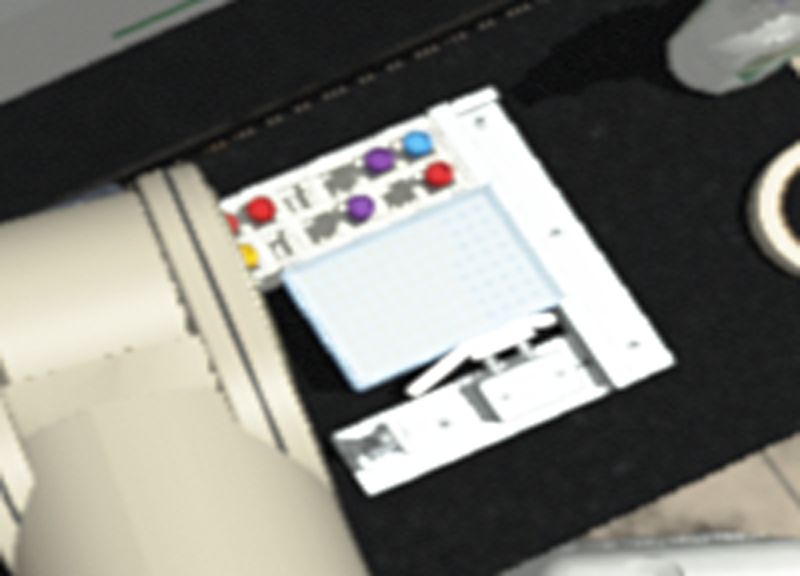

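View pics/w2.png

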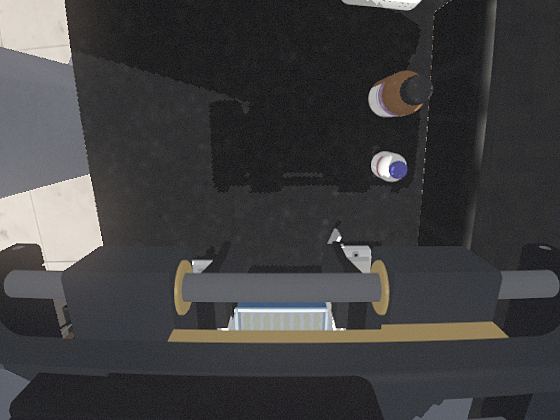

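The box is in the lane against the stop, at centre (−3, 0.4) with yaw 0. I'll check the gap to the rack from directly above it before closing the latch.

```bash
python3 - <<'E'
from h import *
print(n(40,-20,300,118.24))
E
```

```text
(array([-160.8,   42.2, -162.7]), np.float64(-0.0))
```

Request:
jog_arm:
  increments:
    - [[0,0,-60,0],[-60,20,-110,0],[-110,42,-162,0],[-161,42,-162,0],[-161,42,-162,0],[-161,42,-162,0],[-161,42,-162,0]]
  fingers: -1

```text
clock: 18.52
position: [671.8, 64.9, 298.5]
eef_rot: [-179.9, -0.1, 118.3]
wrist_force: [-0.5, 1.5, 1.0]
grip_width: 0.6
gripper_force: 0.0
```

```bash
python3 - <<'E'
from boxp import *
s=sense();p=s["position"];print(s["clock"],"nest",p[:2]@ex-HX,p[:2]@ey-HY,p[2],s["wrist_force"])
w,Q=boxpose("wrist");cv2.imwrite("pics/w3.png",w["img"][...,::-1])
for lo,hi,nm in[(78,88,"box"),(58,66,"rack"),(27,36,"30s"),(88,102,"latchtip")]:
    m=(Q[...,2]>lo)&(Q[...,2]<hi)&(abs(Q[...,0])<110)&(abs(Q[...,1])<125);q=Q[m];print(nm,len(q),np.percentile(q,[1,5,50,95,99],axis=0).round(1).tolist() if len(q) else 0)
for y in range(-10,60,10):
    m=(abs(Q[...,1]-y)<4);q=Q[m];b=q[(q[:,2]>78)&(q[:,0]>0)&(q[:,0]<50)];r=q[(q[:,2]>57)&(q[:,2]<67)&(q[:,0]>34)&(q[:,0]<80)]
    print(y,b[:,0].max().round(1) if len(b) else None,r[:,0].min().round(1) if len(r) else None)
E
```

```text
18.525 nest 40.08204613386158 -18.718148495259868 298.49423013298696 [-0.54161872  1.53978944  0.99105715]
wrist 6776 [-2.  -0.6] [ 81.8 117.3] 0.11 83.68403958536803 [[-42.3, -58.8], [38.9, 58.0]]
box 7731 [[-42.3, -57.8, 81.1], [-38.5, -52.2, 82.3], [3.8, 4.0, 83.8], [72.4, 57.0, 86.3], [79.8, 74.4, 87.7]]
rack 2056 [[40.7, -54.2, 60.4], [41.4, -51.8, 61.3], [64.5, 22.4, 62.9], [87.9, 86.1, 64.2], [89.2, 88.3, 64.8]]
30s 1451 [[-103.5, -71.8, 27.3], [-94.5, -71.1, 28.3], [-54.7, -26.2, 31.8], [87.8, 79.1, 34.3], [97.2, 93.8, 35.5]]
latchtip 278 [[-86.2, -43.5, 88.0], [-84.9, -40.9, 88.1], [53.2, 63.9, 88.8], [80.6, 76.0, 92.0], [82.2, 77.6, 92.5]]
-10 48.6 41.4
0 49.4 41.3
10 50.0 41.3
20 50.0 41.3
30 38.8 41.2
40 38.8 41.2
50 38.8 41.1
```

View pics/w3.png

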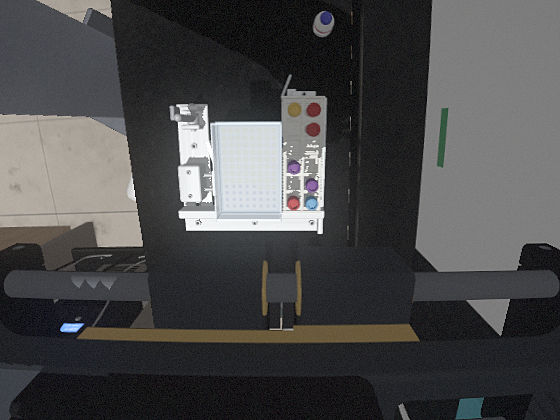

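From directly above, the box's back lies along the rack (38.9 against 40 to 41, within a pixel) and its end is on the stop at row 215. The latch is upright at (180,113). Now for the latch.

```bash
python3 - <<'E'
from h import *
print(n(-118,76,180,118.24),n(-118,76,80,118.24))
d=cam("wrist");P=cloud(d);Q=np.stack([P[...,:2]@ex-HX,P[...,:2]@ey-HY,P[...,2]],-1)
q=Q[(Q[...,2]>36)&(Q[...,2]<110)&(Q[...,0]<-50)&(Q[...,0]>-120)&(Q[...,1]>45)&(Q[...,1]<95)]
for a in range(36,110,8):
    k=q[(q[:,2]>=a)&(q[:,2]<a+8)]
    if len(k):print(a,len(k),k.min(0).round(1),k.max(0).round(1))
E
```

```text
(array([  94.5, -158. ,  119. ]), np.float64(0.1)) (array([  94.4, -157.9,  219. ]), np.float64(0.1))
36 12 [-76.8  60.3  36.6] [-74.6  67.8  43.2]
44 12 [-76.1  60.2  44.7] [-73.8  67.6  51.9]
52 12 [-78.7  60.1  52.9] [-73.8  68.5  59.7]
60 15 [-82.4  60.   60.1] [-74.   75.1  67.6]
68 26 [-82.1  59.9  68.1] [-73.9  75.8  75.8]
76 32 [-85.3  59.8  76.3] [-74.   75.6  83.9]
84 120 [-86.9  59.7  84.4] [-74.   76.2  92. ]
92 10 [-85.6  61.9  92.3] [-77.5  74.9  92.8]
```

Request:
jog_arm:
  increments:
    - [[40,-60,0,0],[70,-110,40,0],[94,-158,60,0],[94,-158,119,0],[94,-158,170,0],[94,-158,219,0],[94,-158,219,0],[94,-158,219,0]]

```text
clock: 19.62
position: [489.6, 72.4, 82.3]
eef_rot: [179.9, 0.0, 118.2]
wrist_force: [0.6, 0.5, -0.3]
grip_width: 0.4
gripper_force: 0.0
```

```bash
python3 - <<'E'
from h import *
s=sense();p=s["position"];X,Y,Z=p[:2]@ex-HX,p[:2]@ey-HY,p[2];print(s["clock"],X,Y,Z,s["wrist_force"],s["eef_rot"])
for f in [86,80,72,64,56,48,40,32,24,16,10,5,0]:
    a=np.radians(f);cx=-78+56*np.cos(a)-8*np.sin(a);cz=22+56*np.sin(a)+8*np.cos(a)
    print(f,"dy",(cx-15-X).round(1),"dz",(Z-(cz+8)).round(1))
E
```

```text
19.625 -116.775978082628 74.10689332729163 82.33509188802677 [ 0.64001481  0.54806862 -0.33229347] [1.79892332e+02 1.51929638e-02 1.18240705e+02]
86 dy 19.7 dz -4.1
80 dy 25.6 dz -4.2
72 dy 33.5 dz -3.4
64 dy 41.1 dz -1.5
56 dy 48.5 dz 1.4
48 dy 55.3 dz 5.4
40 dy 61.5 dz 10.2
32 dy 67.0 dz 15.9
24 dy 71.7 dz 22.2
16 dy 75.4 dz 29.2
10 dy 77.5 dz 34.7
5 dy 78.9 dz 39.5
0 dy 79.8 dz 44.3
```

Request:
jog_arm:
  increments:
    - [[1,8,0,0],[1.5,15,0,0],[1.5,21,0,0],[1.5,27,0,0],[1.5,33,0,0],[1.5,38,0,0],[1.5,43,0,0],[1.5,48,1,0],[1.5,52,3,0],[1.5,55,5,0],[1.5,58,8,0],[1.5,61,10,0],[1.5,64,13,0],[1.5,67,16,0]]

```text
clock: 21.38
position: [547.4, 105.0, 64.4]
eef_rot: [180.0, -0.0, 118.2]
wrist_force: [-0.4, 0.6, 2.2]
grip_width: 0.6
gripper_force: 0.8
```

```bash
python3 - <<'E'
from boxp import *
s=sense();p=s["position"];X,Y,Z=p[:2]@ex-HX,p[:2]@ey-HY,p[2];print(s["clock"],X,Y,Z,s["wrist_force"])
d,Q=boxpose("top")
w=cam("scene");cv2.imwrite("pics/s3.png",cv2.resize(w["img"][150:290,160:380],None,fx=3.6,fy=3.6,interpolation=cv2.INTER_CUBIC)[...,::-1])
E
```

```text
21.375 -50.45893465083691 75.44996465970274 64.43304027369287 [-0.37068754  0.59897255  2.23040237]
top 859 [ -2.7 -13.5] [89.7 81.3] 89.94 81.51639098808141 [[-42.9, -58.0], [37.8, 29.7]]
```

View pics/s3.png

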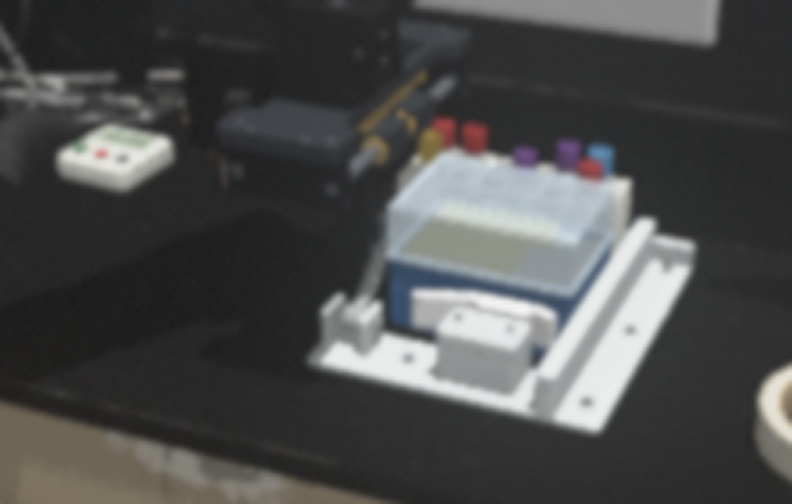

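The latch bar at (370,270) is coming over with contact at 2 N. Continuing down.

Request:
jog_arm:
  increments:
    - [[0,3,4,0],[0,5,8,0],[0,7,12,0],[0,9,16,0],[0,11,19,0],[0,12,22,0],[0,13,24,0],[0,13,25,0]]

```text
clock: 22.48
position: [558.6, 110.9, 39.4]
eef_rot: [180.0, -0.0, 118.2]
wrist_force: [-0.7, -0.7, 0.2]
grip_width: 0.1
gripper_force: 0.6
```

Request:
jog_arm:
  increments:
    - [[0,0,0.5,0],[0,0,1,0],[0,0,1.5,0]]

```text
clock: 22.85
position: [558.8, 111.0, 38.3]
eef_rot: [180.0, -0.0, 118.2]
wrist_force: [-0.7, -0.8, 5.2]
grip_width: 0.4
gripper_force: 2.4
```

Request:
jog_arm:
  increments:
    - [[0,0,0.5,0],[0,0,1,0],[0,0,1.5,0],[0,0,1.5,0]]

```text
clock: 23.35
position: [558.9, 111.0, 37.7]
eef_rot: [180.0, -0.0, 118.2]
wrist_force: [-5.2, -2.1, 13.9]
grip_width: 0.5
gripper_force: 7.0
```

Request:
jog_arm:
  increments:
    - [[0,0,0.7,0],[0,0,0.7,0]]

```text
clock: 23.6
position: [559.0, 111.1, 37.5]
eef_rot: [179.9, -0.0, 118.2]
wrist_force: [-6.8, -2.1, 19.1]
grip_width: 0.4
gripper_force: 9.6
```

Hard stop reached: the tip is at z≈29.5 and the level pad face should be at 30. I'll lift off and verify.

Request:
jog_arm:
  increments:
    - [[0,0,-3,0],[0,0,-30,0],[0,0,-80,0],[0,0,-140,0],[-40,40,-200,0],[-95,77,-260,0],[-95,77,-260,0],[-95,77,-260,0],[-95,77,-260,0]]

```text
clock: 24.72
position: [670.8, 64.0, 294.6]
eef_rot: [-179.9, -0.1, 118.2]
wrist_force: [-0.2, 0.4, -0.6]
grip_width: 0.3
gripper_force: 0.0
```

```bash
python3 - <<'E'
from boxp import *
s=sense();p=s["position"];X,Y,Z=p[:2]@ex-HX,p[:2]@ey-HY,p[2];print(s["clock"],X,Y,Z,s["wrist_force"])
w,Q=boxpose("wrist");cv2.imwrite("pics/w4.png",cv2.resize(w["img"][0:250,100:400],None,fx=2.4,fy=2.4)[...,::-1])
for x in range(-75,5,8):
    m=(abs(Q[...,0]-x)<4)&(abs(Q[...,1]-68)<5)&(Q[...,2]>15);q=Q[m];print(x,len(q),np.percentile(q[:,2],[50,95]).round(1) if len(q) else None)
E
```

```text
24.725 38.79507078969607 -19.031929154310887 294.6084965302177 [-0.21712246  0.39167331 -0.58787426]
wrist 6904 [-2.2 -1.1] [ 81.9 117.5] 0.1 83.74143749506388 [[-42.3, -59.3], [38.8, 57.6]]
-75 49 [28.6 31.5]
-67 26 [26.8 28.5]
-59 23 [26.8 27.9]
-51 25 [27.1 28.5]
-43 24 [26.6 28.3]
-35 33 [31.1 32.1]
-27 50 [31.5 32.5]
-19 53 [31.3 33.1]
-11 28 [30.5 31.7]
-3 0 None
```

View pics/w4.png

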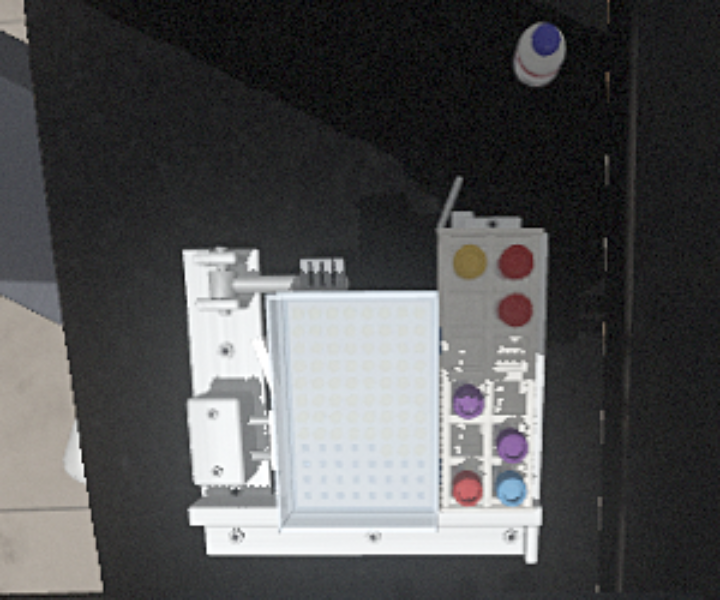

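The bar at (265,283) lies level across the box's free end, with a flat height profile along it. The box is flush with the rack at column 440 and on the stop at row 515. The robot is clear of everything, so I'll hand in.

```bash
python3 -c "from bench import workorder;print(workorder.hand_in())"
```

```text
the job is handed in; nothing more can be done
None
```

I handed the job in at about 25 s: the box is home against the end stop and against the rack to within the camera's resolution, the latch bar lies level across its free end, and the robot was clear of everything.

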